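# Log a replacement capacitor at the code reader

## Robot

A 7-joint arm with a two-finger parallel gripper is mounted at the origin on a cart in front of the work surface, level with it; the furniture and walls round the work are solid. World frame = base frame: x ahead of the robot, y to its left, z up, the work surface at z = 0. Lengths are in m, angles in degrees, forces in N, time in s.
With the tool pointing down it reaches from about 0.4 to 0.85 m from the base axis. Payload 10.4 kg.
Tool frame: the origin (TCP) lies midway between the tips of the shut fingers; the grasp point (between the pads) lies 19 mm behind it; z points along the fingers, y is the line along which they close (so a half turn about z gives the same grasp; the last joint's range is limited). The gripper opens to 85 mm and grips with 20 to 120 N. Pads are 22 mm wide; open, the fingers measure 114 mm over their backs; the gripper's body (76 mm by 85 mm) begins 54 mm behind the grasp point. The pads swing forward as they close: fully open they stand 13 mm farther back than shut.
Start: joints at [65.684, 19.034, -3.707, 83.658, 1.238, 77.344, -5.071], TCP at [0.244, -0.575, 0.231] pointing down, gripper open.
Joint ranges: [-148.97, 148.97], [-28.65, 121.19], [-84.17, 76.75], [9.2, 138.47], [-72.65, 252.65], [3.7, 117.97], [-149.18, 149.18]. Speed limits (degrees/s): [127.2, 127.2, 159.86, 159.86, 180, 180, 180].

## Interface

Orientations are given as a 3x3 rotation matrix whose columns are the frame's x, y, z axes.
In Python, from rig import monitor, optics, robot gives the robot as it stands.
- The arm moves only by the tool drive_tool, never from a script. Its argument "deltas" is one flat list of numbers, 5 for each row, row after row: the shift along the tool's x, y, z in mm, then the turn about the tool's z in degrees, then the opening, from 0 (shut) to 1 (fully open). A call has 1 to 20 rows; each row shifts and turns the commanded pose from where the row before left it, along the tool's axes as they then stand; what a row does not reach is not made up. A row lasts 1/12 s, in which the tool goes at most 41.7 mm and 7.16 degrees, less where a joint would pass 70% of its speed; a pose out of reach is approached as far as the arm can. A call with a gripper value outside its range is refused whole. The fingers move at their own pace and stop on an object; "newtons" is the grip in N (left out, the last holds). Time passes only in rows, so rows that do not move let the fingers close. It gives the time, the measured TCP pose, the force, the opening and the grip force at its end, in the units of the state.
- monitor.sense(): the state, without advancing time (a new reading comes with each control period).
- optics.grab_frame(name): name is "scene" or "side" or "wrist"; returns a dict with "color" (480x640x3 uint8, blue, green, red), "depth" (480x640 float32, m along the optical axis (not along the pixel's ray), 0 where there is no reading), "fx", "fy", "cx", "cy" (pixels), "D" ([k1, k2, p1, p2, k3] as OpenCV has them; the pictures are not rectified), "R" (3x3) and "t" (3): a world point X has camera coordinates R X + t. Camera axes: x right, y down, z forward; pixel columns grow to the right and rows downward; lengths in m; the calibration is good to about 2 mm. A picture is of the moment at which its call begins.
- robot.hand_in(): hands the job in; it is judged then, once.
The state is a dict: "t": time; "q": joint angles; "joint_velocities": joint speeds; "joint_efforts": joint torques, N m; "ee_pos": TCP position; "eef_rot": TCP orientation; "wrist_force": force on the tool from outside, world axes, zero at the start; "torque": the same for the moment, N m; "gripper_width": finger opening in m; "grasp_force": force on a finger pad.
Only numpy, scipy, OpenCV 4.12 (cv2) and the standard library are available. Lean on these libraries where they do the work, as an engineer would, in place of code of your own. Each camera call takes 0.05 s, during which the arm holds its last target. There are 200 camera calls.

## Task

Have the blue capacitor read at the code-reading station: swing the red-knobbed clamp lever open, stand the blue capacitor upright on the station's plate against the V-block with the code on its white band facing the reader's window squarely, and swing the lever fully closed again so that the plunger clamps it there. Then press the green button all the way down to take the reading and let go, leaving the capacitor clamped. Do not knock over or push aside the black capacitor or the two bottles.

Things in the scene. Friction and masses are not known exactly. Their poses are not given: they have to be found in the camera images.
- blue_capacitor: The can to be read: blue sleeve, 50 mm diameter, 80 mm tall (terminals to 85), 0.11 to 0.24 kg, upright. A white band 19 mm wide runs up one side and folds over the top rim; the square code is in it, 45 mm up. On top, the terminal with the black washer is on the band's side, the red one farther off. Origin: centre of underside; z up; +x points out through the middle of band and code.
- black_capacitor: Bystander: a can of the same size and make with a black sleeve and its own white band. Origin: centre of its underside.
- solvent_bottle: Bystander: white dispensing bottle with red spout, 48 mm diameter, 134 mm tall. Origin: centre of its underside.
- glue_bottle: Bystander: green glue bottle with red spout, 42 mm diameter, 106 mm tall. Origin: centre of its underside.
- station: Code-reading station, fixed to the bench: dark plate, top 10 mm above the bench, x -85 to +120, y -95 to +78 mm in its frame. Origin: on the bench under the place of the clamped can's axis; z up; +x from there to the reader, a black box 54 mm wide, x +76 to +118 mm, top 84 mm above the bench.
- nest (a point): The point on the plate, 10 mm above the bench (station x 0, y 0), where the centre of the can's underside belongs.
- v_block (a point): Middle of the top of the aluminium V-block that locates the can, on the station's +y side (x -32 to +32, y +7 to +52 mm), 40 mm above the bench. Its upright 90 degree V opens to -y; a can pushed home in it has its axis on the nest point, so lower it a few mm short of the V, towards -y.
- plunger_tip (a point): Centre of the face of the plunger's rubber tip, 20 mm across, 31 mm above the bench; moves along the station's y. Face at y -22 mm with the lever closed and no can (no can fits), at y -40 mm with the lever open: 15 mm free before a seated can. Its guide is 42 mm high. Sprung: the closed lever presses the can into the V with 7 N, even if set down 8 mm short.
- reader_window (a point): Centre of the reader's dark red window, 75 mm from the nest along the station's +x, 57 mm above the bench. The code must look at it.
- clamp_lever (a joint): Angle of the clamp's level cam lever, rad: 0 = fully closed (points to the station's -x, plunger out), 1.45 = fully open (points to -y, plunger back). Upright pivot at station x 0, y -80 mm; counter-clockwise from above opens it. Stays where left: friction about 3 N at the knob, up to 6 N while it squeezes the tip.
- clamp_knob (a point): Middle of the lever's round upright red knob, 64 mm from the pivot, 20 mm diameter, 47 to 83 mm above the bench (this point at 65 mm). The steel lever below is 12 mm wide, its top 44 mm above the bench. The knob may be pinched from above or pushed.
- read_button (a joint): Travel of the green read button, m: 0 = up, 0.005 = all the way down; sprung back, fully down takes 5 N.
- read_button_top (a point): Centre of the top of the green button (24 mm diameter, top 48 mm above the bench when up) on its grey box, at x -58, y +52 mm of the station's frame; press straight down.
- tower (a point): Obstacle that never moves: the upper front edge, at its middle, of a black loudspeaker tower, 232 mm tall, 190 mm wide along y and 187 mm deep behind this edge. The row of cans and bottles stands in front of it and of the vice.
- vice (a point): Obstacle that never moves: the middle of the top of a blue bench vice, 78 mm tall, within 45 mm of this point to the front, back and left, and 75 mm to the right.

How it is judged:
By the outcome, as a careful person would: the job done as asked, in the order asked, and still so for the second after the job is handed in, with the robot touching nothing.
It also fails if it takes over 72 s, if anything falls off the work surface, if the arm or the gripper's body presses on something with over 40 N, if the wrist force passes 120 N, or if a joint passes its speed limit or range.

## Working session

There is one attempt and no reset: what is moved stays moved. The work goes in short steps, Python scripts to look and compute and a tool call to move; the robot and the scene stay as the last step left them, time stands still between calls to the robot, and variables do not carry over. Pictures are saved under pics/ and viewed, at most 10 in all, crops included, and the job is handed in when it is done.

Besides the shell and the picture viewer there is one more tool, called after "Request:" as name(argument=value, ...), one argument or row to a line, values as JSON. drive_tool: Moves the arm, as the interface text tells. Its arguments: {"type":"object","properties":{"deltas":{"type":"array"},"newtons":{"type":"number"}},"required":["deltas"]}

```bash
mkdir -p pics; cat > h.py <<'E'
import numpy as np, cv2
from rig import monitor, optics, robot
def grab(n):
    f=optics.grab_frame(n); f['K']=np.array([[f['fx'],0,f['cx']],[0,f['fy'],f['cy']],[0,0,1]],float)
    f['D']=np.array(f['D'],float); f['R']=np.array(f['R']); f['t']=np.array(f['t']); return f
def ray(f,u,v):
    p=cv2.undistortPoints(np.array([[[u,v]]],float),f['K'],f['D'])[0,0]
    return -f['R'].T@f['t'], f['R'].T@np.array([p[0],p[1],1.])
def onplane(f,u,v,z):
    c,d=ray(f,u,v); return c+d*(z-c[2])/d[2]
def dep(f,u,v):
    c,d=ray(f,u,v); z=f['depth'][int(round(v)),int(round(u))]; return c+d*z
def cloud(f):
    h,w=f['depth'].shape; uv=np.stack(np.meshgrid(np.arange(w),np.arange(h)),-1).reshape(-1,1,2).astype(float)
    p=cv2.undistortPoints(uv,f['K'],f['D']).reshape(h,w,2)
    P=np.dstack([p,np.ones((h,w))])*f['depth'][...,None]
    return (P-f['t'])@f['R']
def proj(f,X):
    return cv2.projectPoints(np.array(X,float).reshape(-1,1,3),cv2.Rodrigues(f['R'])[0],f['t'],f['K'],f['D'])[0][:,0]
def tri(c1,d1,c2,d2):
    A=np.stack([d1,-d2],1); s=np.linalg.lstsq(A,c2-c1,rcond=None)[0]
    a=c1+s[0]*d1;b=c2+s[1]*d2; return (a+b)/2,np.linalg.norm(a-b)
E
python3 - <<'E'
from h import *
np.set_printoptions(precision=4,suppress=True)
for n in ['scene','side','wrist']:
    f=grab(n); cv2.imwrite(f'pics/{n}0.png',f['color']); print(n,-f['R'].T@f['t'],f['R'][2],f['fx'])
s=monitor.sense(); print(s['ee_pos'],s['eef_rot'],s['gripper_width'],s['t'])
E
```

```text
scene [-0.2451  0.6437  1.178 ] [ 0.5592 -0.4291 -0.7093] 554.8642798834458
side [0.4597 0.805  0.8609] [ 0.0582 -0.7415 -0.6684] 467.23340168158785
wrist [ 0.3121 -0.5465  0.3731] [-0.2657 -0.1109 -0.9576] 411.90768187723137
[ 0.2443 -0.575   0.2307] [[ 0.9204  0.3911 -0.0005]
 [ 0.3911 -0.9204  0.001 ]
 [-0.0001 -0.0011 -1.    ]] 0.08556001559506995 0.15
```

View pics/scene0.png

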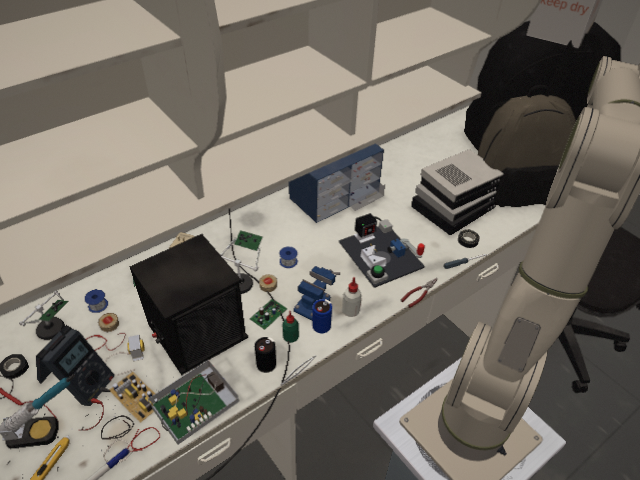

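View pics/side0.png

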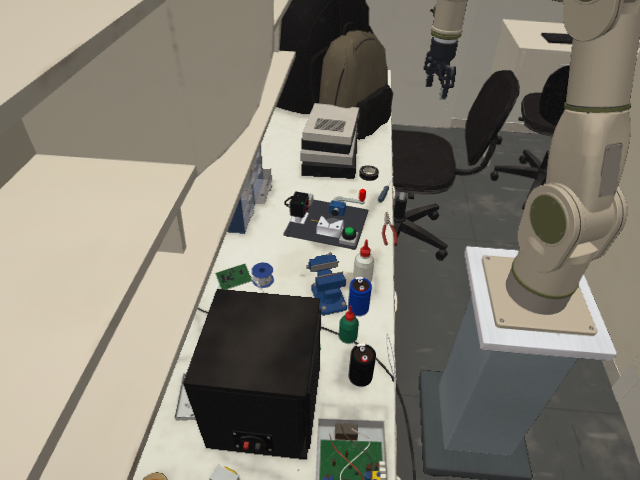

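The scene view shows the blue can at (321,318), between the white bottle (352,298) and the green bottle (290,326), with the vice behind it. The black can is at (265,354). On the station, the green button is at (378,270), the red knob at (421,249) and the reader at (367,225). In the side view the blue can is at (360,297), the knob at (362,194) and the button at (349,233).

```bash
cat > m0.py <<'E'
from h import *
np.set_printoptions(precision=4,suppress=True)
def blob(f,hl,hh,box,smin=110,vmin=50):
    H=cv2.cvtColor(f['color'],cv2.COLOR_BGR2HSV); m=cv2.inRange(H,(hl,smin,vmin),(hh,255,255))
    if hl==0: m|=cv2.inRange(H,(170,smin,vmin),(180,255,255))
    k=np.zeros_like(m); x0,y0,x1,y1=box; k[y0:y1,x0:x1]=m[y0:y1,x0:x1]
    n,l,s,c=cv2.connectedComponentsWithStats(k); i=1+np.argmax(s[1:,4]); return c[i],s[i],l==i
sc=grab('scene'); sd=grab('side')
for nm,hl,hh,b1,b2 in [('knob',0,8,(410,238,432,262),(352,184,372,204)),('button',40,85,(365,258,390,280),(338,222,360,246)),('blue',105,130,(310,292,335,335),(347,276,374,318)),('green',40,90,(280,315,302,345),(335,312,362,345))]:
    c1,s1,k1=blob(sc,hl,hh,b1); c2,s2,k2=blob(sd,hl,hh,b2)
    X,e=tri(*ray(sc,*c1),*ray(sd,*c2)); print(nm,c1,s1[4],c2,s2[4],X,'gap',round(e,4))
    for f,k in ((sc,k1),(sd,k2)):
        P=cloud(f)[k&(f['depth']>0)]; print('   cloud med',np.median(P,0),'zmax',np.percentile(P[:,2],98))
# plate
for f in (sc,sd):
    P=cloud(f); c=f['color'].astype(int); m=(c.max(2)<75)&(abs(P[...,2]-.010)<.005)&(P[...,0]>.4)&(P[...,0]<.9)&(P[...,1]<.05)&(P[...,1]>-.35)
    m=cv2.morphologyEx(m.astype(np.uint8),cv2.MORPH_OPEN,np.ones((2,2)))
    n,l,s,_=cv2.connectedComponentsWithStats(m); k=l==1+np.argmax(s[1:,4]); print(k.sum())
    print(cv2.minAreaRect((P[k][:,:2]*1000).astype(np.float32)))
E
python3 m0.py
```

```text
knob [420.194  248.7313] 67 [361.9467 194.5333] 75 [ 0.4418 -0.2603  0.0683] gap 0.0013
   cloud med [ 0.4394 -0.2577  0.0749] zmax 0.08568414994309449
   cloud med [ 0.4416 -0.2552  0.0719] zmax 0.08432536961654913
button [377.5818 268.9818] 55 [348.9385 230.6462] 65 [ 0.4692 -0.1282  0.0445] gap 0.0009
   cloud med [ 0.4697 -0.1283  0.0454] zmax 0.05093160281163661
   cloud med [ 0.469  -0.1263  0.0454] zmax 0.04871078619949658
blue [319.5531 313.3425] 584 [359.4915 298.8242] 529 [0.4331 0.1023 0.0498] gap 0.011
   cloud med [0.4247 0.0997 0.0544] zmax 0.08187393926762358
   cloud med [0.4307 0.1145 0.0544] zmax 0.08200265209171186
green [288.5699 326.1075] 93 [348.0293 330.04  ] 375 [0.4534 0.1845 0.0393] gap 0.0104
   cloud med [0.4432 0.1886 0.0597] zmax 0.06712304133250255
   cloud med [0.4514 0.1947 0.0476] zmax 0.06707830907853142
753
((225.93121337890625, 219.6251220703125), (164.18411254882812, 1256.846435546875), 40.56216812133789)
1570
((548.1026611328125, 257.71295166015625), (1086.945068359375, 218.58702087402344), 87.80288696289062)
```

```bash
python3 - <<'E'
from h import *
for n,(x0,y0,x1,y1) in dict(scene=(240,200,460,380),side=(270,170,420,400)).items():
    c=cv2.imread(f'pics/{n}0.png')[y0:y1,x0:x1]; s=min(800/c.shape[1],600/c.shape[0])/2
    globals()[n]=cv2.resize(c,None,fx=2.0 if n=='scene' else 2.0,fy=2.0,interpolation=cv2.INTER_CUBIC)
h=max(scene.shape[0],side.shape[0]); o=np.zeros((h,scene.shape[1]+side.shape[1],3),np.uint8)
o[:scene.shape[0],:scene.shape[1]]=scene;o[:side.shape[0],scene.shape[1]:]=side
cv2.imwrite('pics/crop1.png',o);print(o.shape)
E
```

```text
(460, 740, 3)
```

View pics/crop1.png

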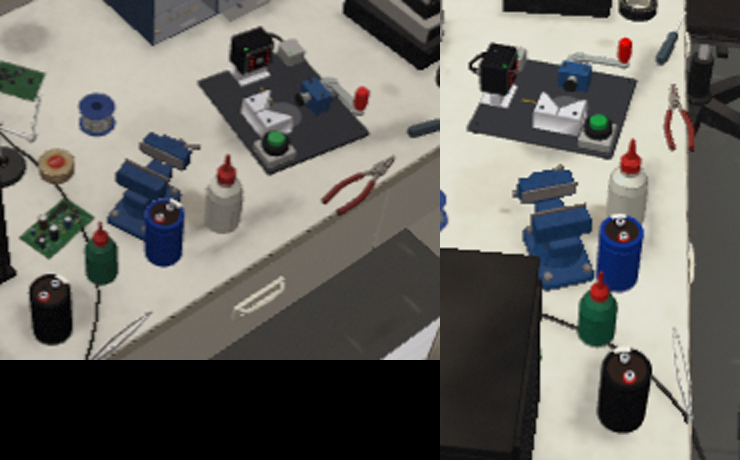

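The crop shows that the blue can's band folds over the far rim, at about (174,203) in the crop. The station's V opens away from the button and the lever lies closed, with its knob at (361,97) in the crop. Next I'll move above the station for a wrist view.

Request:
drive_tool(
  deltas=[28.8, -21.7, -1.6, 0, 1, 28.8, -21.7, -1.6, 0, 1, 28.8, -21.7, -1.6, 0, 1, 28.8, -21.7, -1.6, 0, 1, 28.8, -21.7, -1.6, 0, 1, 28.8, -21.7, -1.6, 0, 1, 28.8, -21.7, -1.6, 0, 1, 28.8, -21.7, -1.6, 0, 1, 28.8, -21.7, -1.6, 0, 1, 28.8, -21.7, -1.6, 0, 1, 28.8, -21.7, -1.6, 0, 1, 28.8, -21.7, -1.6, 0, 1, 0, 0, 0, 6.4, 1, 0, 0, 0, 6.4, 1, 0, 0, 0, 6.4, 1, 0, 0, 0, 6.4, 1, 0, 0, 0, 6.4, 1, 0, 0, 0, 0, 1],
  newtons=30,
)

```text
t: 1.75
ee_pos: [0.4606, -0.2004, 0.2505]
eef_rot: [[0.987, -0.161, -0.0], [-0.161, -0.987, -0.0], [-0.0, 0.0, -1.0]]
wrist_force: [0.4, 0.4, 0.6]
gripper_width: 0.085
grasp_force: 0.0
```

```bash
python3 - <<'E'
from h import *
np.set_printoptions(precision=4,suppress=True)
f=grab('wrist'); cv2.imwrite('pics/w1.png',f['color']); 
s=monitor.sense(); print(s['ee_pos'],s['eef_rot'],s['t'],s['q'])
O=np.array([.518,-.189]);a=np.radians(-9);R=np.array([[np.cos(a),-np.sin(a)],[np.sin(a),np.cos(a)]])
for nm,x,y,z in [('nest',0,0,.01),('knob',-64,-80,.083),('btn',-58,52,.048),('vtop',0,30,.04),('c1',-85,-95,.01),('c2',120,-95,.01),('c3',120,78,.01),('c4',-85,78,.01)]:
    X=np.r_[O+R@[x/1e3,y/1e3],z]; print(nm,X,proj(f,X)[0])
E
```

```text
[ 0.4606 -0.2004  0.2505] [[ 0.988  -0.1543 -0.    ]
 [-0.1543 -0.988  -0.0001]
 [-0.      0.0001 -1.    ]] 1.8 [ 39.0269   4.1706 -21.6443  99.2635   1.5849  76.863  -81.8033]
nest [ 0.518 -0.189  0.01 ] [301.175  132.2439]
knob [ 0.4423 -0.258   0.083 ] [400.3741 220.5315]
btn [ 0.4688 -0.1286  0.048 ] [239.7315 204.0927]
vtop [ 0.5227 -0.1594  0.04  ] [263.6012 134.379 ]
c1 [ 0.4192 -0.2695  0.01  ] [401.338  222.0599]
c2 [ 0.6217 -0.3016  0.01  ] [410.6377 -10.4413]
c3 [ 0.6487 -0.1307  0.01  ] [207.6144  -8.4878]
c4 [ 0.4462 -0.0987  0.01  ] [222.4796 222.9705]
```

View pics/w1.png

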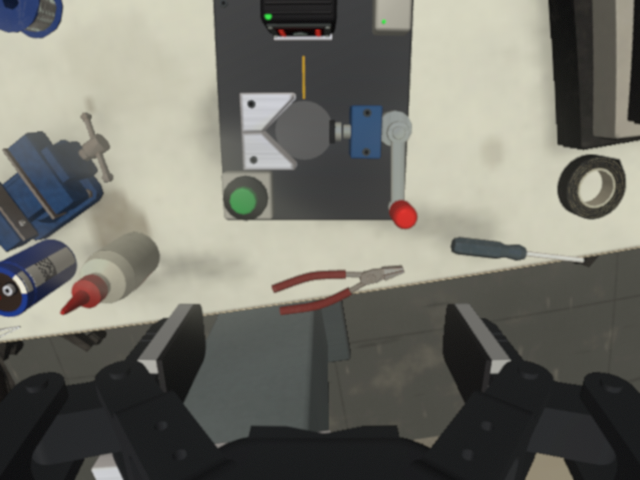

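The wrist view shows the plate with its front edge at row 219, the nest disc at (303,130) and the orange line up to the reader at (304,75). The button is at (242,200), the knob at (403,214) and the pivot at (397,128). The coarse station frame agrees to a few pixels. Now I'll refine it.

```bash
cat > m1.py <<'E'
from m0 import *
f=grab('wrist')
ck,sk,kk=blob(f,0,8,(370,190,440,240)); cb,sb,kb=blob(f,45,85,(220,175,270,225),100,40)
print('knob px',ck,sk,'btn px',cb,sb)
K=onplane(f,*ck,.078); B=onplane(f,*cb,.047); print('knob',K,'btn',B)
P=cloud(f); print('depth z knob',np.median(P[kk][:,2]),'btn',np.median(P[kb][:,2]))
g=cv2.cvtColor(f['color'],cv2.COLOR_BGR2GRAY).astype(int)
L=[];Rr=[];F=[]
for v in range(45,88,3):
    r=g[v]; d=np.diff(cv2.GaussianBlur(r.astype(np.float32)[None],(5,1),0)[0])
    L.append(onplane(f,200+np.argmin(d[200:240])+.5,v,.01)[:2])
for v in list(range(45,105,3))+list(range(150,195,3)):
    d=np.diff(cv2.GaussianBlur(g[v].astype(np.float32)[None],(5,1),0)[0])
    Rr.append(onplane(f,406+np.argmax(d[406:425])+.5,v,.01)[:2])
for u in range(285,380,4):
    d=np.diff(cv2.GaussianBlur(g[:,u].astype(np.float32)[None],(5,1),0)[0])
    F.append(onplane(f,u,205+np.argmax(d[205:232])+.5,.01)[:2])
def fit(p):
    vx,vy,x,y=cv2.fitLine(np.array(p,np.float32),cv2.DIST_HUBER,0,.001,.001).ravel(); return np.array([vx,vy]),np.array([x,y])
fl,fr,ff=fit(L),fit(Rr),fit(F)
yaw=lambda d:np.degrees(np.arctan2(d[1],d[0]))
print('yaw L',yaw(fl[0]*np.sign(fl[0][0])),'R',yaw(fr[0]*np.sign(fr[0][0])),'F-90',yaw(ff[0]*np.sign(ff[0][1]))-90)
a=np.radians(np.mean([yaw(fl[0]*np.sign(fl[0][0])),yaw(fr[0]*np.sign(fr[0][0]))])); ex=np.array([np.cos(a),np.sin(a)]);ey=np.array([-ex[1],ex[0]])
print('width',(fl[1]-fr[1])@ey)
# origin: L y=+78, R y=-95, F x=-85
oy=((fl[1]@ey-.078)+(fr[1]@ey+.095))/2; ox=ff[1]@ex+.085
O=ox*ex+oy*ey; print('O',O,'yaw',np.degrees(a))
for n,X in(('knob',K),('btn',B),('nestdisc',onplane(f,303,130,.01))): print(n,(X[:2]-O)@ex,(X[:2]-O)@ey)
# crop for blue can band
E
sed -i 's/^sc=grab.*/if __name__!="__main__": raise_=1\nelse: raise_=0\nsc=grab("scene") if not raise_ else None; sd=grab("side") if not raise_ else None/; s/^for nm,hl/for nm,hl/' m0.py
python3 - <<'E'
s=open('m0.py').read(); i=s.index('if __name__'); open('m0.py','w').write(s[:i])
E
python3 m1.py
```

```text
knob px [402.6525 214.8296] [389 201  28  29 587] btn px [242.1621 200.8463] [230 189  25  25 475]
knob [ 0.4456 -0.2612  0.078 ] btn [ 0.4706 -0.131   0.047 ]
depth z knob 0.0814999102345874 btn 0.047011985031647774
yaw L -9.185701 R -8.533201 F-90 -9.739876
width 0.17117918
O [ 0.5199 -0.1923] yaw -8.85945
knob -0.06279184528437261 -0.07949727529092909
btn -0.05810956179739487 0.05300806785888648
nestdisc -0.0004974600954454849 0.0016491787897445099
```

Station origin is (0.520, -0.192) with yaw about -9°. The knob, button and disc all agree to 2 mm. Next I'll pinch the knob.

Request:
drive_tool(
  deltas=[-3, 31.2, 35, 0, 1, -3, 31.2, 35, 0, 1, 0, 0, 32, 0, 1, 0, 0, 32, 0, 1, 0, 0, 32, 0, 1, 0, 0, 29.5, 0, 1, 0, 0, 0, 0, 1, 0, 0, 0, 0, 0.2, 0, 0, 0, 0, 0.2, 0, 0, 0, 0, 0.1, 0, 0, 0, 0, 0.1, 0, 0, 0, 0, 0.1, 0, 0, 0, 0, 0.1],
  newtons=30,
)

```text
t: 2.93
ee_pos: [0.4469, -0.2605, 0.0655]
eef_rot: [[0.987, -0.159, 0.003], [-0.159, -0.987, -0.009], [0.004, 0.008, -1.0]]
wrist_force: [-2.6, -17.0, 6.8]
gripper_width: 0.0188
grasp_force: 31.2
```

Request:
drive_tool(
  deltas=[0, 0, 0, 0, 0.4, 0, 0, 0, 0, 0.4, 0, 1, 5, 0, 0.4, 0, 0, 5, 0, 0.4, 0, 0, 0, 0, 0.1, 0, 0, 0, 0, 0.1, 0, 0, 0, 0, 0.1],
  newtons=30,
)

```text
t: 3.52
ee_pos: [0.4456, -0.2602, 0.0528]
eef_rot: [[0.987, -0.16, 0.0], [-0.16, -0.987, -0.006], [0.001, 0.006, -1.0]]
wrist_force: [-0.3, -20.9, -6.5]
gripper_width: 0.0189
grasp_force: 31.9
```

Request:
drive_tool(
  deltas=[0.5, 7.7, 0, -6.9, 0.1, 0.5, 7.7, 0, -6.9, 0.1, 0.5, 7.7, 0, -6.9, 0.1, 0.5, 7.7, 0, -6.9, 0.1, 0.5, 7.7, 0, -6.9, 0.1, 0.5, 7.7, 0, -6.9, 0.1],
)

```text
t: 4.02
ee_pos: [0.4526, -0.3015, 0.0525]
eef_rot: [[0.842, 0.539, -0.006], [0.539, -0.842, -0.001], [-0.006, -0.003, -1.0]]
wrist_force: [-14.3, -1.8, 13.2]
gripper_width: 0.0189
grasp_force: 33.6
```

Request:
drive_tool(
  deltas=[0.5, 7.7, 0, -6.9, 0.1, 0.5, 7.7, 0, -6.9, 0.1, 0.5, 7.7, 0, -6.9, 0.1, 0.5, 7.7, 0, -6.9, 0.1, 0.5, 7.7, 0, -6.9, 0.1, 0.5, 7.7, 0, -6.9, 0.1, 0, 1, 0, 0, 0.1, 0, 1, 0, 0, 0.1, 0, 0, 0, 0, 0.1],
)

```text
t: 4.77
ee_pos: [0.4892, -0.33, 0.0524]
eef_rot: [[0.282, 0.959, -0.009], [0.959, -0.282, -0.002], [-0.004, -0.008, -1.0]]
wrist_force: [-22.8, -3.6, 16.4]
gripper_width: 0.0193
grasp_force: 34.8
```

Request:
drive_tool(
  deltas=[0, 0, 0, 0, 0.6, 0, 0, 0, 0, 0.6, 0, 0, -5, 0, 0.6, 0, 0, -25, 0, 1, 0, 0, -30, 0, 1, 0, 0, -30, 0, 1, 0, 0, -30, 0, 1, 0, 0, -30, 0, 1, 0, 0, -30, 0, 1, 0, 0, -25, 0, 1],
)

```text
t: 5.6
ee_pos: [0.495, -0.3265, 0.2606]
eef_rot: [[0.277, 0.961, 0.002], [0.961, -0.277, -0.001], [-0.0, 0.002, -1.0]]
wrist_force: [1.1, -0.2, -0.8]
gripper_width: 0.0854
grasp_force: 0.0
```

Request:
drive_tool(
  deltas=[34.2, -15.7, 0, 0, 1, 34.2, -15.7, 0, 0, 1, 34.2, -15.7, 0, 0, 1, 34.2, -15.7, 0, 0, 1, 34.2, -15.7, 0, 0, 1, 34.2, -15.7, 0, 0, 1, 34.2, -15.7, 0, 0, 1, 34.2, -15.7, 0, 0, 1, 34.2, -15.7, 0, 0, 1, 34.2, -15.7, 0, 0, 1, 34.2, -15.7, 0, 0, 1],
)

```text
t: 6.52
ee_pos: [0.4326, 0.0847, 0.2582]
eef_rot: [[0.277, 0.961, 0.001], [0.961, -0.277, -0.001], [-0.0, 0.001, -1.0]]
wrist_force: [0.4, -0.6, -0.2]
gripper_width: 0.0855
grasp_force: 0.0
```

Request:
drive_tool(
  deltas=[0, 0, 0, 6.7, 1, 0, 0, 0, 6.7, 1, 0, 0, 0, 6.7, 1, 0, 0, 0, 6.7, 1, 0, 0, 0, 6.7, 1, 0, 0, 0, 6.7, 1, 0, 0, 0, 6.7, 1, 0, 0, 0, 6.7, 1, 0, 0, 0, 6.7, 1, 0, 0, 0, 6.7, 1, 0, 0, 0, 6.7, 1, 0, 0, 0, 0, 1],
)

```text
t: 7.52
ee_pos: [0.4332, 0.083, 0.2581]
eef_rot: [[1.0, -0.002, 0.0], [-0.002, -1.0, -0.0], [0.0, 0.0, -1.0]]
wrist_force: [-0.1, -0.2, -0.2]
gripper_width: 0.0855
grasp_force: 0.0
```

```bash
python3 - <<'E'
from h import *
np.set_printoptions(precision=4,suppress=True)
f=grab('wrist'); cv2.imwrite('pics/w2.png',f['color'])
import pickle; pickle.dump(f,open('w2.pkl','wb'))
s=monitor.sense(); print(s['ee_pos'],s['eef_rot'],s['t'],s['q'])
E
```

```text
[0.4332 0.0828 0.2581] [[ 1.      0.005   0.0003]
 [ 0.005  -1.     -0.0001]
 [ 0.0003  0.0001 -1.    ]] 7.5667 [  42.7129   -4.4383  -55.4875  105.01     -3.7354   77.5183 -101.5994]
```

View pics/w2.png

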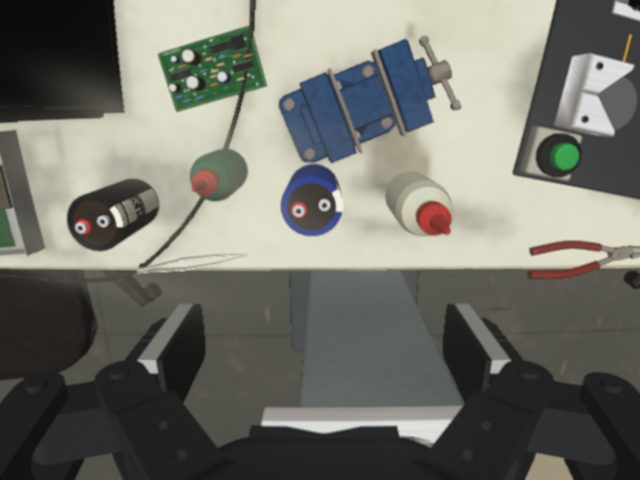

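The view shows the blue can's top disc at about (314,205). The red terminal is at (299,210), the black-washer one at (324,205), and the band on the right rim at (338,203), so the band points roughly to world -y. The white bottle's spout is at (434,219), the green bottle's at (204,183), and the vice is behind the can.

```bash
cat > m2.py <<'E'
from m0 import *
def can(f,cx,cy,r=40):
    H=cv2.cvtColor(f['color'],cv2.COLOR_BGR2HSV); P=cloud(f)
    box=np.zeros(H.shape[:2],bool); box[max(0,cy-r):cy+r,max(0,cx-r):cx+r]=1
    top=box&(abs(P[...,2]-.080)<.008)
    n,l,s,c=cv2.connectedComponentsWithStats(top.astype(np.uint8)); k=l==1+np.argmax(s[1:,4])
    (x,y),rad=cv2.minEnclosingCircle(np.argwhere(k)[:,::-1].astype(np.float32))
    # dark disc (inner) by low value/saturation not blue
    dark=box&(H[...,2]<90)&~((H[...,0]>105)&(H[...,0]<130)&(H[...,1]>110))
    dark=cv2.morphologyEx(dark.astype(np.uint8),cv2.MORPH_OPEN,np.ones((3,3)))
    n,l,s,c=cv2.connectedComponentsWithStats(dark); i=1+np.argmax(s[1:,4]); h=cv2.convexHull(np.argwhere(l==i)[:,::-1].astype(np.int32)); e=cv2.fitEllipse(h)
    zt=np.median(P[l==i][:,2]); C=onplane(f,*e[0],.08)
    w=box&(H[...,1]<60)&(H[...,2]>150)&(abs(P[...,2]-.08)<.006)
    red=box&((H[...,0]<8)|(H[...,0]>170))&(H[...,1]>100)&(H[...,2]>80)
    ang=lambda X:np.degrees(np.arctan2(X[1],X[0]))
    Wp=P[w]; far=np.hypot(*(Wp[:,:2]-C[:2]).T); q=(far>.017)&(far<.029)
    cr=np.argwhere(red)[:,::-1].mean(0); Rd=onplane(f,*cr,.082)
    print('top circ',(x,y),rad,onplane(f,x,y,.08),'ell',e,'z',zt,'C',C)
    print('band yaw from rim',ang((Wp[q][:,:2].mean(0)-C[:2])),q.sum(),'from red',ang(C[:2]-Rd[:2]),np.hypot(*(C-Rd)[:2]),cr)
    return C
if __name__=='__main__':
    import pickle; f=pickle.load(open('w2.pkl','rb'))
    C=can(f,314,203)
    for f2 in (grab('scene'),):
        print('scene proj',proj(f2,C))
        can(f2,323,306,16)
    P=cloud(f); H=cv2.cvtColor(f['color'],cv2.COLOR_BGR2HSV)
    for n,b in (('white spout',(405,195,460,240)),('green spout',(185,165,220,200))):
        c,s,k=blob(f,0,8,b); print(n,c,np.median(P[k],0),np.percentile(P[k][:,2],[5,95]))
E
python3 m2.py
```

```text
top circ (311.18603515625, 204.65521240234375) 31.2741641998291 [0.4347 0.0929 0.08  ] ell ((311.36639404296875, 205.91455078125), (45.69124221801758, 46.60316848754883), 118.28631591796875) z 0.07878594761316451 C [0.4337 0.0928 0.08  ]
band yaw from rim -83.0121694697763 212 from red -91.09933654649419 0.009423178707175302 [299.4023 206.2874]
scene proj [[321.9912 306.1247]]
top circ (321.5684814453125, 307.8835754394531) 9.862569808959961 [0.4299 0.097  0.08  ] ell ((322.4656677246094, 305.9211120605469), (10.233427047729492, 13.945244789123535), 101.37548828125) z 0.07867060069216308 C [0.4335 0.0914 0.08  ]
band yaw from rim -72.69266544722454 10 from red -71.62217713598723 0.01595482436158899 [318.875 309.5  ]
white spout [433.781  218.2334] [0.431  0.0021 0.1036] [0.0943 0.131 ]
green spout [203.8093 181.9673] [0.455  0.1764 0.0813] [0.0781 0.1037]
```

Request:
drive_tool(
  deltas=[0, -4.8, 20, 0, 0.9, 0.5, -4.8, 24, 0, 0.9, 0, 0, 24, 0, 0.9, 0, 0, 24, 0, 0.9, 0, 0, 24, 0, 0.9, 0, 0, 24, 0, 0.9, 0, 0, 0, 0, 0.9],
  newtons=30,
)

```text
t: 8.2
ee_pos: [0.4313, 0.0915, 0.1144]
eef_rot: [[1.0, 0.006, -0.006], [0.006, -1.0, 0.0], [-0.006, -0.0, -1.0]]
wrist_force: [-1.2, -0.1, -0.5]
gripper_width: 0.0768
grasp_force: 0.0
```

```bash
python3 - <<'E'
from m2 import *
f=grab('wrist'); cv2.imwrite('pics/w3.png',f['color']); s=monitor.sense(); print(s['ee_pos'],s['gripper_width'])
print(proj(f,[.4337,.0925,.08]),proj(f,[.43,.003,.134]),proj(f,s['ee_pos']))
u,v=proj(f,[.4337,.0925,.08])[0]
can(f,int(u),int(v),75)
E
```

```text
[0.4323 0.0921 0.1166] 0.07700545733103081
[[321.6717 270.7122]] [[574.6231 338.5557]] [[322.3283 310.746 ]]
top circ (321.0185241699219, 268.0) 54.018611907958984 [0.435  0.0928 0.08  ] ell ((320.7677001953125, 270.0951843261719), (76.30799102783203, 82.44932556152344), 90.11833953857422) z 0.07886401561834237 C [0.434  0.0929 0.08  ]
band yaw from rim -85.4586052568766 548 from red -90.23866266665638 0.009715625515270113 [299.4535 271.5271]
```

View pics/w3.png

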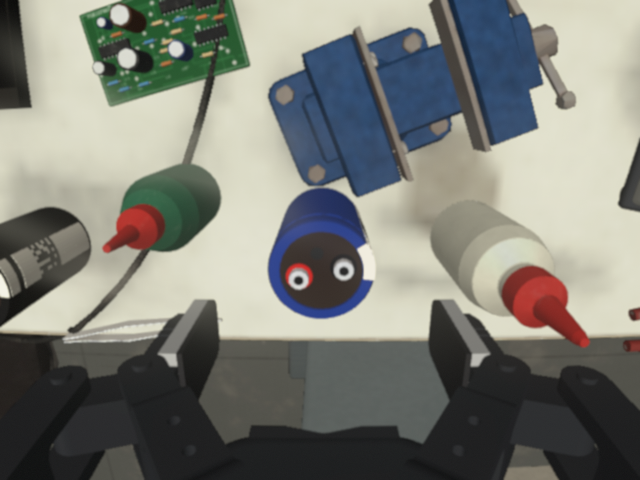

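The close view confirms the can at (321,270), clear between the fingers. The red terminal is at (298,279), the black one at (343,269) and the band arc runs (362,248) to (374,280). I'll take the band angle from the terminals while descending.

```bash
python3 - <<'E'
from m2 import *
f=grab('wrist'); H=cv2.cvtColor(f['color'],cv2.COLOR_BGR2HSV); c=f['color']
C=np.array([.434,.0929,.08]); m=((H[...,1]<70)&(H[...,2]>130)).astype(np.uint8)
k=np.zeros_like(m); k[240:305,275:400]=m[240:305,275:400]
n,l,s,ce=cv2.connectedComponentsWithStats(k)
T=[]
for i in range(1,n):
    if s[i,4]>40:
        h=cv2.convexHull(np.argwhere(l==i)[:,::-1].astype(np.int32)); (x,y),r=cv2.minEnclosingCircle(h)
        print(ce[i],s[i],(x,y),r,onplane(f,x,y,.085),np.hypot(*(onplane(f,x,y,.085)-C)[:2])); T.append((x,onplane(f,x,y,.085)[:2]))
T.sort(key=lambda t:t[0]); d=T[1][1]-T[0][1]; print('sep',np.hypot(*d),'yaw',np.degrees(np.arctan2(d[1],d[0])))
# rim band angular extent by image colour on ring at z=.08
a=np.radians(np.arange(-180,180,1)); 
for r in (.0215,.023,.0245):
    p=proj(f,np.c_[C[0]+r*np.cos(a),C[1]+r*np.sin(a),np.full(a.size,.08)]).round().astype(int)
    w=(H[p[:,1],p[:,0],1]<90)&(H[p[:,1],p[:,0],2]>130); d=np.degrees(a[w]); d=d[(d<-20)&(d>-140)]; print(r,d.min(),d.max(),d.size) if d.size else None
E
```

```text
[381.3528 271.1742] [ 357  240   43   65 2330] (379.0, 272.0) 37.73602294921875 [0.4354 0.0669 0.085 ] 0.026013369411619212
[344.2804 269.7749] [335 260  20  21 271] (344.0, 270.0) 10.440406799316406 [0.4363 0.0829 0.085 ] 0.01027919257379799
[299.8132 278.8755] [290 269  20  21 273] (299.71575927734375, 279.0975036621094) 10.35274887084961 [0.4317 0.103  0.085 ] 0.010395119742946003
[278.2289 299.5181] [275 290  12  15  83] (280.5, 297.0) 8.90234661102295 [0.4226 0.1121 0.085 ] 0.02230191587357707
sep 0.01282430242341326 yaw -44.85204286637095
0.0215 -103.0 -55.0 49
0.023 -102.0 -56.0 47
0.0245 -138.0 -56.0 78
```

Request:
drive_tool(
  deltas=[0.5, 0, 20, 0, 0.9, 1, 0, 20, 0, 0.9, 0, 0, 20, 0, 0.9, 0, 0, 16, 0, 0.9, 0, 0, 0, 0, 0.9],
)

```text
t: 8.72
ee_pos: [0.4349, 0.0916, 0.0413]
eef_rot: [[1.0, 0.003, -0.002], [0.003, -1.0, -0.0], [-0.002, 0.0, -1.0]]
wrist_force: [-0.6, -0.4, -0.1]
gripper_width: 0.0766
grasp_force: 0.0
```

Band yaw is about -78° by both the terminals and the rim. Next I'll close on the can and lift it.

Request:
drive_tool(
  deltas=[-0.5, -1, 1, 0, 0.9, 0, 0, 0, 0, 0.5, 0, 0, 0, 0, 0.4, 0, 0, 0, 0, 0.4, 0, 0, 0, 0, 0.4, 0, 0, 0, 0, 0.4, 0, 0, -5, 0, 0.4, 0, 0, -20, 0, 0.4, 0, 0, -25, 0, 0.4, 0, 0, -25, 0, 0.4, 0, 0, -25, 0, 0.4, 0, 0, -25, 0, 0.4, 0, 0, 0, 0, 0.4],
  newtons=45,
)

```text
t: 9.8
ee_pos: [0.437, 0.0937, 0.1707]
eef_rot: [[1.0, 0.003, 0.007], [0.003, -1.0, -0.001], [0.007, 0.001, -1.0]]
wrist_force: [0.8, -0.1, -2.0]
gripper_width: 0.049
grasp_force: 47.1
```

```bash
cat > m3.py <<'E'
from m2 import *
def terms(view=None):
    f=grab('wrist'); s=monitor.sense(); e=np.array(s['ee_pos']); R=np.array(s['eef_rot'])
    if view: cv2.imwrite(f'pics/{view}.png',f['color'])
    H=cv2.cvtColor(f['color'],cv2.COLOR_BGR2HSV); P=cloud(f)
    print('tcp',e,'yaw',np.degrees(np.arctan2(R[1,0],R[0,0])),'w',s['gripper_width'],s['wrist_force'],'t',s['t'])
    pu=proj(f,e-R[:,2]*.03)[0]; print('px',pu)
    return f,s,H,P,pu
if __name__=='__main__':
    import sys
    f,s,H,P,pu=terms(sys.argv[1])
    x,y=pu.astype(int); box=np.zeros(H.shape[:2],np.uint8); box[max(0,y-110):y+60,x-70:x+70]=1
    m=((H[...,1]<70)&(H[...,2]>130)).astype(np.uint8)*box
    n,l,st,c=cv2.connectedComponentsWithStats(m)
    for i in range(1,n):
        if 60<st[i,4]<2500: print(c[i],st[i],np.median(P[l==i],0))
E
python3 m3.py w4
```

```text
tcp [0.4363 0.0931 0.1685] yaw 0.11667024522880738 w 0.04893097815285523 [-0.0205 -0.6036 -1.8623] t 9.85
px [325.5342 352.6287]
[264.4813 263.9849] [255 242  32  63 991] [0.3963 0.1424 0.    ]
[385.5369 293.168 ] [ 362  242   33  145 1613] [0.4069 0.0507 0.0006]
[358.4648 373.3529] [344 357  31  34 697] [0.4384 0.0837 0.2122]
[289.    386.306] [274 370  31  34 683] [0.4339 0.1038 0.2121]
```

View pics/w4.png

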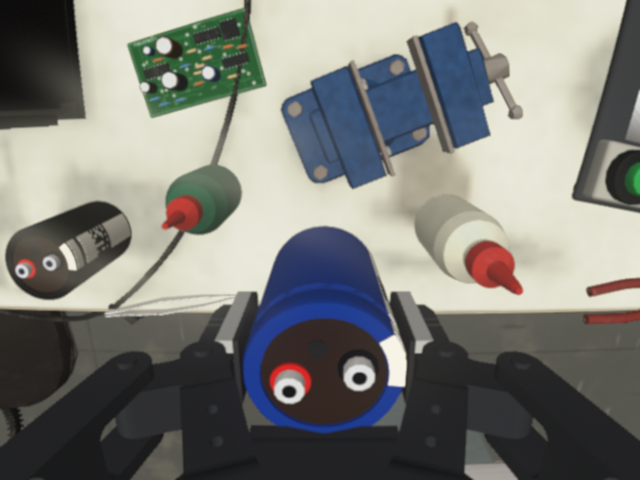

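Request:
drive_tool(
  deltas=[0, 0, -22, 0, 0.4, 0, 0, -22, 0, 0.4, 9.2, 32.2, 0, 0, 0.4, 9.2, 32.2, 0, 0, 0.4, 9.2, 32.2, 0, 0, 0.4, 9.2, 32.2, 0, 0, 0.4, 9.2, 32.2, 0, 0, 0.4, 9.2, 32.2, 0, 0, 0.4, 9.2, 32.2, 0, 0, 0.4, 9.2, 32.2, 0, 0, 0.4, 9.2, 32.2, 0, 0, 0.4],
)

```text
t: 10.77
ee_pos: [0.5179, -0.1983, 0.209]
eef_rot: [[1.0, 0.002, -0.001], [0.002, -1.0, 0.0], [-0.001, -0.0, -1.0]]
wrist_force: [0.7, 0.7, -2.0]
gripper_width: 0.0488
grasp_force: 47.3
```

Request:
drive_tool(
  deltas=[0, 0, 0, -6.2, 0.4, 0, 0, 0, -6.2, 0.4, 0, 0, 0, -6.2, 0.4, 0, 0, 0, -6.2, 0.4, 0, 0, 0, -6.2, 0.4, 0, 0, 0, -6.2, 0.4, 0, 0, 0, -6.2, 0.4, 0, 0, 0, -6.2, 0.4, 0, 0, 0, -6.2, 0.4, 0, 0, 0, -6.2, 0.4, 0, 0, 0, -6.2, 0.4, 0, 0, 0, 0, 0.4, 0, 0, 0, 0, 0.4],
)

```text
t: 11.85
ee_pos: [0.5178, -0.1967, 0.2093]
eef_rot: [[0.372, 0.928, -0.001], [0.928, -0.372, 0.001], [0.0, -0.001, -1.0]]
wrist_force: [0.8, -0.1, -2.0]
gripper_width: 0.0491
grasp_force: 47.3
```

```bash
python3 m3.py w5; python3 - <<'E'
from m0 import *
f=grab('scene')
c,s,k=blob(f,0,8,(405,238,450,285)); print('knob',c,s,onplane(f,*c,.07))
E
```

```text
tcp [ 0.5179 -0.1967  0.2094] yaw 68.1063038520477 w 0.04897039989998717 [-0.102  -0.0019 -1.6769] t 11.9
px [323.1557 354.3246]
[374.129  264.8387] [370 252  10  26  62] [ 0.5418 -0.1949  0.188 ]
[388.4565 299.3859] [384 284   9  42 184] [ 0.5418 -0.199   0.2116]
[388.172  356.4497] [379 335  14  51 378] [ 0.5372 -0.1993  0.2466]
[359.2695 373.7879] [343 357  32  34 679] [ 0.5282 -0.1994  0.2506]
[289.2311 386.391 ] [273 370  32  34 688] [ 0.5075 -0.1961  0.2506]Traceback (most recent call last):
  File "<stdin>", line 3, in <module>
  File "m0.py", line 7, in blob
    n,l,s,c=cv2.connectedComponentsWithStats(k); i=1+np.argmax(s[1:,4]); return c[i],s[i],l==i
                                                     ~~~~~~~~~^^^^^^^^^
    return _wrapfunc(a, 'argmax', axis=axis, out=out, **kwds)
    return bound(*args, **kwds)
ValueError: attempt to get argmax of an empty sequence
```

View pics/w5.png

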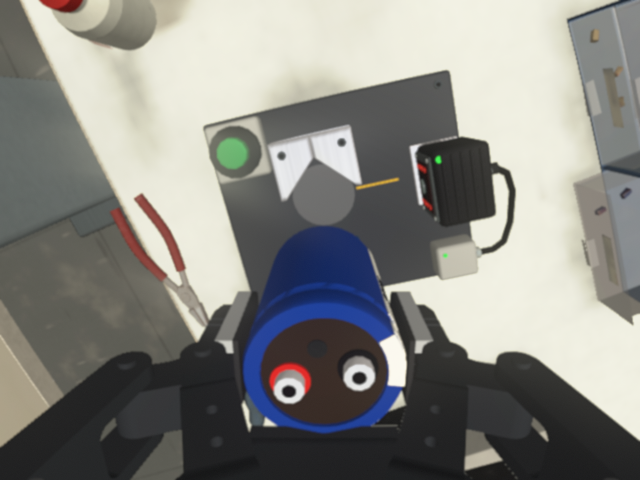

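The view shows the can held level above the nest disc at (324,193). The orange line runs (357,187) to (399,180), and the terminals' line points at the reader. I'll check the station's yaw on the orange line.

```bash
python3 - <<'E'
from m0 import *
f=grab('wrist'); H=cv2.cvtColor(f['color'],cv2.COLOR_BGR2HSV)
m=cv2.inRange(H,(12,110,110),(32,255,255)); k=np.zeros_like(m); k[165:205,345:415]=m[165:205,345:415]
pt=np.argwhere(k)[:,::-1]; print(len(pt),pt.min(0),pt.max(0))
W=np.array([onplane(f,*p,.0105)[:2] for p in pt]); vx,vy,x,y=cv2.fitLine(W.astype(np.float32),cv2.DIST_HUBER,0,.001,.001).ravel()
print('yaw',np.degrees(np.arctan2(vy*np.sign(vx),abs(vx))),'y at x=.52',y+(0.52-x)*vy/vx)
g=cv2.cvtColor(f['color'],cv2.COLOR_BGR2GRAY)
# V apex between the faces at top z=.04
for nm,p,z in (('apex',(315,160),.04),('vL',(279,200),.04),('vR',(360,186),.04),('btn',(232,151),.048),('disc',(324,193),.01)):
    X=onplane(f,*p,z); a=np.radians(-9); d=X[:2]-[.520,-.1915]; print(nm,X,'st',d[0]*np.cos(a)+d[1]*np.sin(a),-d[0]*np.sin(a)+d[1]*np.cos(a))
E
```

```text
159 [356 178] [398 189]
yaw -9.319838 y at x=.52 -0.19171354
apex [ 0.5261 -0.1593  0.04  ] st 0.0009663842099949856 0.03277660051087395
vL [ 0.4886 -0.1773  0.04  ] st -0.03319437834483518 0.009086085374386477
vR [ 0.5506 -0.1904  0.04  ] st 0.030036433429023294 0.00584380744852533
btn [ 0.4727 -0.1295  0.048 ] st -0.056401804090206 0.05380434399047718
disc [ 0.5208 -0.1907  0.01  ] st 0.0006414003783484126 0.0009619975623741831
```

Request:
drive_tool(
  deltas=[0.9, 0.4, 15, 0, 0.4, 0.8, 0.4, 22, 0, 0.4, 0, 0, 22, 0, 0.4, 0, 0, 22, 0, 0.4, 0, 0, 22, 0, 0.4, 0, 0, 22, 0, 0.4, 0, 0, 19, 0, 0.4, 0, 0, 0, 0, 0.4, 0, 0, 0, 0, 0.4],
)

```text
t: 12.75
ee_pos: [0.5192, -0.1952, 0.0657]
eef_rot: [[0.37, 0.929, -0.001], [0.929, -0.37, 0.001], [0.0, -0.002, -1.0]]
wrist_force: [0.8, -0.4, -1.0]
gripper_width: 0.0491
grasp_force: 47.3
```

Request:
drive_tool(
  deltas=[0, 0, 4, 0, 0.4, 0, 0, 3, 0, 0.4, 0, 0, 2, 0, 0.4, 0, 0, 2, 0, 0.4, 0, 0, 0, 0, 0.4],
)

```text
t: 13.17
ee_pos: [0.5196, -0.1956, 0.0549]
eef_rot: [[0.37, 0.929, 0.0], [0.929, -0.37, -0.0], [-0.0, 0.0, -1.0]]
wrist_force: [0.2, -0.6, -2.0]
gripper_width: 0.049
grasp_force: 47.3
```

Request:
drive_tool(
  deltas=[0, 0, 1, 0, 0.4, 0, 0, 1, 0, 0.4, 0, 0, 0, 0, 0.4, 0, 0, 0, 0, 0.4],
)

```text
t: 13.5
ee_pos: [0.5196, -0.1955, 0.053]
eef_rot: [[0.369, 0.929, 0.0], [0.929, -0.369, -0.0], [-0.0, 0.0, -1.0]]
wrist_force: [0.0, -0.0, -1.4]
gripper_width: 0.0491
grasp_force: 47.3
```

Request:
drive_tool(
  deltas=[0, 0, 1, 0, 0.4, 0, 0, 0, 0, 0.4, 0, 0, 1, 0, 0.4, 0, 0, 0, 0, 0.4],
)

```text
t: 13.83
ee_pos: [0.5197, -0.1956, 0.0526]
eef_rot: [[0.37, 0.929, -0.0], [0.929, -0.37, -0.001], [-0.001, 0.0, -1.0]]
wrist_force: [-8.6, 1.9, 18.6]
gripper_width: 0.0494
grasp_force: 49.5
```

Request:
drive_tool(
  deltas=[0, 0, -1.5, 0, 0.4, 0, 0, 0, 0, 0.5, 0, 0, 0, 0, 0.65, 0, 0, 0, 0, 0.8, 0, 0, 0, 0, 0.8, 0, 0, 0, 0, 0.8, 0, 0, -10, 0, 0.8, 0, 0, -20, 0, 0.8, 0, 0, -25, 0, 0.8, 0, 0, -25, 0, 0.8, 0, 0, -25, 0, 0.8, 0, 0, -25, 0, 0.8, 0, 0, -25, 0, 0.8, 0, 0, 0, 0, 0.8],
)

```text
t: 15.0
ee_pos: [0.5218, -0.1955, 0.213]
eef_rot: [[0.369, 0.929, 0.006], [0.929, -0.369, -0.003], [-0.0, 0.007, -1.0]]
wrist_force: [0.3, 0.0, 0.0]
gripper_width: 0.0682
grasp_force: 0.0
```

```bash
cat > m4.py <<'E'
from m3 import *
f,s,H,P,pu=terms(sys.argv[1]) if 0 else terms(__import__('sys').argv[1])
x,y=proj(f,[.5192,-.1964,.095])[0].astype(int); print(x,y)
O=np.array([.52,-.1915]);a=np.radians(-9.2);ex=np.array([np.cos(a),np.sin(a)]);ey=np.array([-ex[1],ex[0]])
m=((H[...,1]<70)&(H[...,2]>130)).astype(np.uint8); k=np.zeros_like(m); k[max(0,y-45):y+45,max(0,x-45):x+45]=m[max(0,y-45):y+45,max(0,x-45):x+45]
n,l,st,c=cv2.connectedComponentsWithStats(k)
T=[]
for i in range(1,n):
    if st[i,4]>50:
        X=onplane(f,*c[i],.095); d=X[:2]-O; print(c[i],st[i],X,'st',d@ex*1e3,d@ey*1e3,'z',np.median(P[l==i][:,2]))
        if np.hypot(*(X[:2]-[.5195,-.194]))<.02 and st[i,4]<600: T.append(X[:2])
if len(T)==2:
    d=T[0]-T[1]; d*=np.sign(d@ex); mm=(T[0]+T[1])/2-O; print('yaw',np.degrees(np.arctan2(d[1],d[0])),'sep',np.hypot(*d),'axis st',mm@ex,mm@ey)
E
python3 m4.py w6
```

```text
tcp [ 0.521  -0.1955  0.2106] yaw 68.33376139469696 w 0.06823350012462608 [-0.4162 -0.2762 -0.6096] t 15.05
px [320.7055 350.765 ]
319 229
[280.7876 190.8053] [274 184  19  18 226] [ 0.506  -0.1634  0.095 ] st -18.275067372187955 25.5136828028932 z 0.0397087296106802
[351.4377 222.117 ] [344 205  14  32 265] [ 0.5408 -0.1997  0.095 ] st 21.82763332185065 -4.725892168780859 z 0.08996222721998956
[335.0569 227.9512] [329 222  14  14 123] [ 0.5294 -0.1994  0.095 ] st 10.517605172544481 -6.277446485041117 z 0.09416721196207266
[304.084  234.5115] [298 228  13  15 131] [ 0.5087 -0.196   0.095 ] st -10.392810710447707 -6.229034688632775 z 0.09411226409525612
yaw -9.332650955982926 sep 0.020910471924414413 axis st 6.239723104833096e-05 -0.006253240586836941
```

View pics/w6.png

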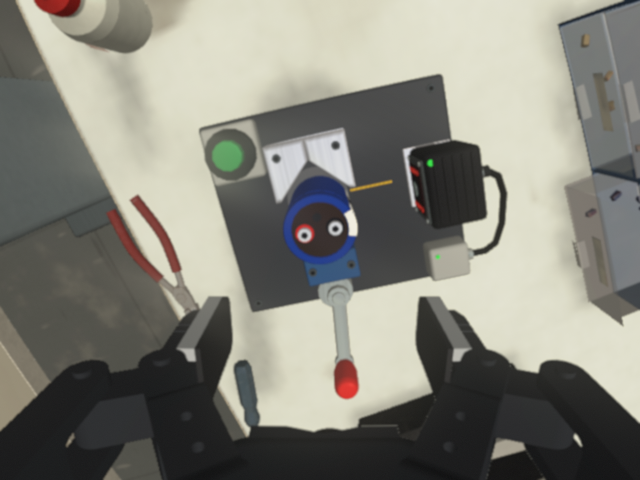

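The can stands upright about 6 mm short of the V, with its band at -9.3° against the station's -9.2°. The lever is open, with its knob at (346,380). Next I'll move to the knob.

```bash
python3 - <<'E'
from m0 import *
f=grab('wrist'); s=monitor.sense(); c,st,k=blob(f,0,8,(325,350,370,405)); P=cloud(f)
zk=P[k]; print(c,st,np.median(zk,0)); X=onplane(f,*c,.072); print(X)
d=X-np.array(s['ee_pos']); print(np.array(s['ee_pos']),'tool delta',np.array(s['eef_rot']).T@d)
E
```

```text
[347.2181 380.7859] [336 361  24  39 752] [ 0.4903 -0.3251  0.0779]
[ 0.4895 -0.3285  0.072 ]
[ 0.5201 -0.1955  0.2088] tool delta [-0.1348  0.0204  0.1369]
```

Request:
drive_tool(
  deltas=[-30, 5, 0, 0, 0.8, -36, 6, 0, 0, 0.8, -36, 6, 0, 0, 0.8, -35, 5, 0, 0, 0.8, 0, 0, 0, -5.7, 0.8, 0, 0, 20, 0, 0.8, 0, 0, 23, 0, 0.8, 0, 0, 23, 0, 0.8, 0, 0, 23, 0, 0.8, 0, 0, 23, 0, 0.8, 0, 0, 23, 0, 0.8, 0, 0, 20, 0, 0.8, 0, 0, 0, 0, 0.8],
  newtons=35,
)

```text
t: 16.18
ee_pos: [0.4865, -0.3293, 0.0477]
eef_rot: [[0.275, 0.961, -0.006], [0.961, -0.275, 0.004], [0.003, -0.007, -1.0]]
wrist_force: [-0.9, 0.5, 0.1]
gripper_width: 0.068
grasp_force: 0.0
```

Request:
drive_tool(
  deltas=[0, 0, 0, 0, 0.3, 0, 0, 0, 0, 0.3, 0, 0, 0, 0, 0.1, 0, 0, 0, 0, 0.1, 0, 0, 0, 0, 0.1, 0, 0, 0, 0, 0.1],
)

```text
t: 16.68
ee_pos: [0.4888, -0.331, 0.0538]
eef_rot: [[0.276, 0.961, -0.001], [0.961, -0.276, -0.001], [-0.001, -0.001, -1.0]]
wrist_force: [-7.8, 3.0, 12.0]
gripper_width: 0.019
grasp_force: 33.9
```

Request:
drive_tool(
  deltas=[0.5, -7.7, 0, 6.9, 0.1, 0.5, -7.7, 0, 6.9, 0.1, 0.5, -7.7, 0, 6.9, 0.1, 0.5, -7.7, 0, 6.9, 0.1, 0.5, -7.7, 0, 6.9, 0.1, 0.5, -7.7, 0, 6.9, 0.1, 0.5, -7.7, 0, 6.9, 0.1],
)

```text
t: 17.27
ee_pos: [0.4497, -0.2978, 0.0539]
eef_rot: [[0.904, 0.428, 0.002], [0.428, -0.904, -0.002], [0.0, 0.003, -1.0]]
wrist_force: [-0.5, -1.1, 3.2]
gripper_width: 0.0187
grasp_force: 34.2
```

Request:
drive_tool(
  deltas=[0.5, -7.7, 0, 6.9, 0.1, 0.5, -7.7, 0, 6.9, 0.1, 0.5, -7.7, 0, 6.9, 0.1, 0.5, -7.7, 0, 6.9, 0.1, 0.5, -7.7, 0, 6.9, 0.1, 0, -1, 0, 0, 0.1, 0, -1, 0, 0, 0.1, 0, 0, 0, 0, 0.1],
)

```text
t: 17.93
ee_pos: [0.4446, -0.2603, 0.054]
eef_rot: [[0.988, -0.155, 0.002], [-0.155, -0.988, -0.005], [0.002, 0.004, -1.0]]
wrist_force: [-2.0, -9.0, 2.7]
gripper_width: 0.0192
grasp_force: 35.3
```

Request:
drive_tool(
  deltas=[0, -1, 0, 0, 0.1, 0, 0, 0, 0, 0.1, 0, 1.5, 0, 0, 0.4, 0, 0, 0, 0, 0.6, 0, 0, 0, 0, 0.6, 0, 0, -20, 0, 0.6, 0, 0, -25, 0, 0.6, 0, 0, -25, 0, 0.4, 0, 0, -25, 0, 0.2, 0, 0, -25, 0, 0, 0, 0, -25, 0, 0, 0, 0, -25, 0, 0, 0, 0, 0, 0, 0, 0, 0, 0, 0, 0],
)

```text
t: 19.1
ee_pos: [0.4451, -0.2576, 0.2237]
eef_rot: [[0.988, -0.152, 0.002], [-0.152, -0.988, -0.002], [0.002, 0.001, -1.0]]
wrist_force: [0.8, 0.2, -0.3]
gripper_width: 0.0002
grasp_force: 0.0
```

```bash
sed -i 's/.5192,-.1964,.095/.52,-.1915,.095/' m4.py; python3 m4.py w7; python3 - <<'E'
from m0 import *
f=grab('wrist'); P=cloud(f)
c=proj(f,[.445,-.2615,.08])[0].astype(int); c,s,k=blob(f,0,8,(c[0]-40,c[1]-40,c[0]+40,c[1]+40)); print('knob',c,onplane(f,*c,.078))
c=proj(f,[.471,-.131,.048])[0].astype(int); c,s,k=blob(f,45,85,(c[0]-40,c[1]-40,c[0]+40,c[1]+40),100,40); print('btn',c,onplane(f,*c,.047),np.median(P[k][:,2]))
E
```

```text
tcp [ 0.4444 -0.2574  0.2224] yaw -8.739719048407308 w 0.00018615371168793102 [-0.6382 -0.1524 -0.9155] t 19.15
px [323.6008 353.935 ]
204 127
[180.0064 116.5477] [ 159   83   65   84 2043] [ 0.5295 -0.177   0.095 ] st 7.08101317537713 15.796025055628553 z 0.03987774407902448
[205.226  110.7671] [198 104  15  15 146] [ 0.5303 -0.1941  0.095 ] st 10.560364372650886 -0.9173912769463255 z 0.09435545089605926
[207.2263 143.7664] [200 137  15  14 137] [ 0.5096 -0.1908  0.095 ] st -10.345036791122537 -0.9556616883680824 z 0.09416280180970672
[176.6789 170.0183] [159 169  37   3 109] [ 0.4962 -0.1666  0.095 ] st -27.49186714749032 20.7847252011568 z 0.024986927748304435
yaw -9.095111766186943 sep 0.020905436193552375 axis st 0.00010766379076422838 -0.000936526482657195
knob [327.4749 214.4159] [ 0.4458 -0.2604  0.078 ]
btn [162.9361 198.7062] [ 0.4711 -0.1319  0.047 ] 0.04676159141028693
```

View pics/w7.png

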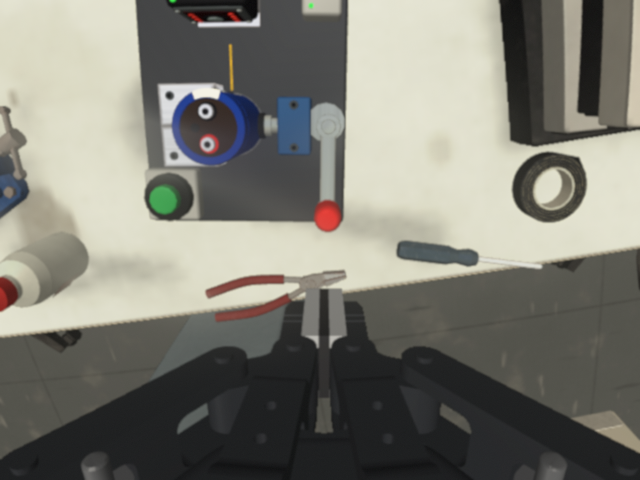

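The can is seated in the V within 1 mm with its yaw true, and the lever is closed at its starting place, knob at (327,214). Next I'll press the button.

Request:
drive_tool(
  deltas=[1.8, -32.2, 0, 0, 0, 1.8, -32.2, 0, 0, 0, 1.8, -32.2, 0, 0, 0, 1.7, -32.3, 0, 0, 0, 0, 0, 20, 0, 0, 0, 0, 24, 0, 0, 0, 0, 24, 0, 0, 0, 0, 24, 0, 0, 0, 0, 24, 0, 0, 0, 0, 24, 0, 0, 0, 0, 20, 0, 0, 0, 0, 0, 0, 0, 0, 0, 0, 0, 0],
)

```text
t: 20.28
ee_pos: [0.4698, -0.1307, 0.0614]
eef_rot: [[0.988, -0.152, -0.003], [-0.152, -0.988, 0.002], [-0.003, -0.001, -1.0]]
wrist_force: [0.0, -0.3, 0.3]
gripper_width: -0.0
grasp_force: 0.0
```

Go down 3 mm at a time to about 42 mm, watching the force.

Request:
drive_tool(
  deltas=[1, 0, 4, 0, 0, 0, 0, 4, 0, 0, 0, 0, 3, 0, 0, 0, 0, 3, 0, 0, 0, 0, 2, 0, 0, 0, 0, 1.5, 0, 0, 0, 0, 0, 0, 0],
)

```text
t: 20.87
ee_pos: [0.4721, -0.1318, 0.045]
eef_rot: [[0.988, -0.153, 0.0], [-0.153, -0.988, -0.0], [0.0, 0.0, -1.0]]
wrist_force: [-0.2, -0.9, 3.4]
gripper_width: 0.0003
grasp_force: 1.4
```

Request:
drive_tool(
  deltas=[0, 0, 1, 0, 0, 0, 0, 1, 0, 0, 0, 0, 1, 0, 0, 0, 0, 0, 0, 0, 0, 0, 0, 0, 0],
)

```text
t: 21.28
ee_pos: [0.4721, -0.1318, 0.0421]
eef_rot: [[0.988, -0.153, 0.0], [-0.153, -0.988, -0.0], [0.0, 0.0, -1.0]]
wrist_force: [-1.2, 0.2, 5.3]
gripper_width: 0.0002
grasp_force: 2.7
```

Request:
drive_tool(
  deltas=[0, 0, 1, 0, 0, 0, 0, 0.5, 0, 0, 0, 0, 0, 0, 0, 0, 0, 0, 0, 0],
)

```text
t: 21.62
ee_pos: [0.4722, -0.1318, 0.0418]
eef_rot: [[0.988, -0.153, -0.0], [-0.153, -0.988, -0.001], [0.0, 0.001, -1.0]]
wrist_force: [-7.7, 1.5, 23.8]
gripper_width: 0.0002
grasp_force: 11.8
```

The button is hard against its stop at 24 N. Release it, lift, and check the final state.

Request:
drive_tool(
  deltas=[0, 0, -2, 0, 0, 0, 0, -8, 0, 0, 0, 0, -20, 0, 0, 0, 0, -25, 0, 0, 0, 0, -25, 0, 0, 0, 0, -25, 0, 0, 0, 0, -25, 0, 0, 0, 0, -25, 0, 0, 0, 0, -25, 0, 0, -35, 0, 0, 0, 0, -35, 0, 0, 0, 0, 0, 0, 0, 0, 0, 0, 0, 0, 0, 0],
)

```text
t: 22.7
ee_pos: [0.4016, -0.1212, 0.2209]
eef_rot: [[0.988, -0.154, 0.0], [-0.154, -0.988, -0.003], [0.001, 0.003, -1.0]]
wrist_force: [-0.1, 0.1, 0.0]
gripper_width: -0.0
grasp_force: 0.0
```

```bash
python3 m4.py w8; python3 - <<'E'
from m0 import *
f=grab('wrist'); P=cloud(f)
for n,X,a in (('knob',[.445,-.2615,.08],(0,8)),('btn',[.471,-.131,.048],(45,85))):
    u,v=proj(f,X)[0].astype(int); c,s,k=blob(f,*a,(max(0,u-35),max(0,v-35),u+35,v+35),100,40); print(n,c,onplane(f,*c,X[2]),np.median(P[k][:,2]))
a=cv2.imread('pics/scene0.png'); b=grab('scene')['color']; d=cv2.absdiff(a,b).max(2)[280:375,245:375]>60
print('row diff px (x0=245,y0=280)',d.sum(), np.argwhere(d)[:,::-1].min(0)+[245,280], np.argwhere(d)[:,::-1].max(0)+[245,280])
E
```

```text
tcp [ 0.4026 -0.1212  0.2209] yaw -8.815595057905924 w 3.722957298966971e-05 [ 0.9863 -0.0154  0.2326] t 22.75
px [323.3952 351.6781]
408 19
[366.3504   6.2991] [363   0  11  18 117] [ 0.5312 -0.1675  0.095 ] st 7.183154378858734 25.428670820908362 z 0.03974449902580054
[409.0776   4.9052] [402   0  16  11 116] [ 0.5284 -0.1931  0.095 ] st 8.534339453732542 -0.2674872603063025 z 0.09430060453472394
[407.321   38.8025] [400  31  15  16 162] [ 0.5092 -0.1898  0.095 ] st -10.91275721796819 -0.06495852110641936 z 0.09420783642149642
yaw -9.796676341475413 sep 0.019448151245007213 axis st -0.0011892088821178243 -0.0001662228907063609
knob [507.4246 130.7506] [ 0.4446 -0.255   0.08  ] 0.0809737912380549
btn [322.2539 116.9398] [ 0.4714 -0.131   0.048 ] 0.046654604968100505
row diff px (x0=245,y0=280) 460 [312 299] [331 333]
```

Everything is in place: the only change in the row is where the blue can stood. I'm handing in.

```bash
python3 -c "
from rig import robot; print(robot.hand_in())"
```

```text
the job is handed in; nothing more can be done
None
```

The blue capacitor is clamped in the V-block with its code facing the reader to within about 1°, the green button was pressed to its stop and released, the bystanders were not moved, and the job was handed in at about 23 s (no verdict was returned).

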